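# Load a power module in the test fixture and lock the contact plunger

### The arm

A 6-joint arm with a two-finger parallel gripper is mounted at the origin on a cart in front of the work surface, level with it; the furniture and walls round the work are solid. World frame = base frame: x ahead of the robot, y to its left, z up, the work surface at z = 0. Lengths are in m, angles in rad, forces in N, time in s.
With the tool pointing down it reaches from about 0.4 to 0.825 m from the base axis. Payload 7 kg.
Tool frame: the origin (TCP) lies on the front face of the gripper's body, between the roots of the fingers; the fingertips stand 73 mm ahead of it and the grasp point (between the pads) lies 54 mm ahead of it; z points along the fingers, y is the line along which they close (so a half turn about z gives the same grasp; the last joint's range is limited). The gripper opens to 85 mm and grips with 20 to 120 N. Pads are 22 mm wide; open, the fingers measure 114 mm over their backs; the gripper's body (76 mm by 85 mm) begins 54 mm behind the grasp point. The pads swing forward as they close: fully open they stand 13 mm farther back than shut.
Start: joints at [-0.894, 0.359, 0.012, 0, -1.224, -0.288], TCP at [0.256, -0.625, 0.304] pointing down, gripper open.
Joint ranges: [-3.07, 3.07], [-1.43, 2.12], [-1.02, 1.25], [-3.03, 1.67], [-3.05, -0], [-3.03, 3.03]. Speed limits (rad/s): [2.39, 2.39, 3.01, 3.14, 3.14, 3.14].

### API

Orientations are given as a 3x3 rotation matrix whose columns are the frame's x, y, z axes.
In Python, from rig import read_state, camera, hand_in gives the robot as it stands.
- The arm moves only by the shell command python3 -m jog 'ROWS' [OPENING]. ROWS is JSON, a list of rows, each a list of 6 numbers: the shift along the world's x, y, z in m, then the turn, a rotation vector about the world's x, y, z in rad. In form: [[dx, dy, dz, rx, ry, rz], ...]. A call has 1 to 20 rows; each row is the pose to reach, as a shift and turn from the pose commanded when the call began; what a row does not reach only later rows make up. A row lasts 1/12 s, in which the tool goes at most 41.7 mm and 7.16 degrees, less where a joint would pass 70% of its speed; a pose out of reach is approached as far as the arm can. A call with a gripper value outside its range is refused whole. OPENING is the opening, from -1 (shut) to 1 (fully open), so that 0 is half open, set as the call begins (- or left out, the last holds). The fingers move at their own pace and stop on an object; the grip force is fixed at half the most. Time passes only in rows, so rows that repeat a pose let the fingers close. It gives the time, the measured TCP pose, the force, the opening and the grip force at its end, in the units of the state.
- read_state(): the state, without advancing time (a new reading comes with each control period).
- camera(name): name is "side" or "top" or "wrist"; returns a dict with "color" (400x640x3 uint8, red, green, blue), "fx", "fy", "cx", "cy" (pixels), "R" (3x3) and "t" (3): a world point X has camera coordinates R X + t; the wrist camera has in their place "tool_from_camera" (4x4, takes a point from camera to tool coordinates, whose origin is the TCP and whose axes are the flange's). Camera axes: x right, y down, z forward; pixel columns grow to the right and rows downward; lengths in m; the calibration is good to about 2 mm. A picture is of the moment at which its call begins: read the wrist's pose just before it. There is no depth.
- hand_in(): hands the job in; it is judged then, once.
The state is a dict: "time_s": time; "qpos": joint angles; "dq": joint speeds; "joint_efforts": joint torques, N m; "eef_pos": TCP position; "eef_rot": TCP orientation; "wrist_force": force on the tool from outside, world axes, zero at the start; "moment": the same for the moment, N m; "grip_width": finger opening in m; "gripper_force": force on a finger pad.
Only numpy, scipy, OpenCV 4.12 (cv2) and the standard library are available. Lean on these libraries where they do the work, as an engineer would, in place of code of your own. Each camera call takes 0.05 s, during which the arm holds its last target. There are 200 camera calls.

### The job

Load the test fixture: seat the power module fully home in the cutout of the black foam insert, then push the red spring-loaded pad of the plunger down into its housing and, while it is down, slide the yellow keeper with the steel bail all the way toward the foam insert, so that the keeper traps the plunger and reaches over the end of the module. Let go, leaving the plunger held down by the keeper and the module still seated, and leave the other things on the bench where they are.

Things in the scene. Friction and masses are not known exactly. Their poses are not given: they have to be found in the camera images.
- fixture: Module test fixture fixed to the bench, aluminium base 104 (x) x 226 (y) x 6 mm. Along its own y axis: grey housing 90 wide, 41 mm high from y = -78 to 52 mm with two guide strips (x = +-36 to 45, tops 49 mm high), then a black foam insert 90 wide, 24 mm high, y = 52 to 136 mm. Origin: at the bench top below the plunger axis, z up
- nest (a point): Centre of the floor of the cutout in the foam insert, 10 mm above the bench, at fixture (0, 94) mm; axes as the fixture. The cutout is 38 (fixture x) x 66 (fixture y) x 14 mm deep, 2 mm wider all round than the module; foam top 24 mm above the bench
- pad (a point): Point on the flat top of the plunger's red pad where to press, at fixture (0, -15) mm, 74 mm above the bench when the plunger is free; moves down with the plunger, axes as the fixture. The pad is 40 (fixture x) x 77 (fixture y, from -42 to 35) x 8 mm
- plunger (a joint): Depth in m by which the plunger is pushed straight down: 0 free, 0.018 bottom stop. Spring 3.5 N at the start, 8 N at the bottom, less 1 N for its weight; it springs back when let go. A 30 mm square collar under the pad blocks the keeper until the plunger is deeper than 0.0105; trapped by the keeper it rests at about 0.0105
- keeper (a joint): Travel in m of the yellow keeper, a forked plate (top 45.5 mm above the bench) sliding on the housing along fixture +y, toward the foam: 0 back, 0.024 front stop; about 2 N friction, stays where left. Beyond about 0.005 the plunger's collar blocks it unless the plunger is held down. Its front end goes from fixture y = 54 to 78 mm, over the end of the seated module
- bail (a point): Centre of the rear (-y) face, to be pushed, of the crossbar of the keeper's bail: a bent 9 mm steel bar arching over the red pad, crossbar along fixture x, 67 mm wide, 77.5 to 86.5 mm above the bench. At fixture y = 5.5 mm for keeper 0, 29.5 for 0.024: a fingertip on the pad behind it can hold the pad down and push the bail forward in one slide. Axes as the fixture
- power_module: Black power module with three screw terminals on top and a pale metal base, 34 (x) x 62 (y) mm, solid body 22 mm high, terminals up to 29 mm, 0.18 kg. Origin: centre of its underside, z up. It may be seated either way round
- screws: Bystander: dark open tray of small screws, 92 x 140 x 24 mm, origin under its centre
- flux: Bystander: orange flux pot with a black lid, 46 mm across, 34 mm high, origin under its centre
- reel: Bystander: blue and grey solder reel, 53 mm across, 38 mm high, origin under its centre
- relay: Bystander: grey relay, 22 x 29 x 38 mm, origin under its centre
There are look-alikes about, which are no part of the job. Of the things that look like the power_module, take the one that is nearest to the robot's base at the start.

How it is judged:
By the outcome, as a careful person would: the job done as asked, in the order asked, and still so for the second after the job is handed in, with the robot touching nothing.
It also fails if it takes over 58 s, if anything falls off the work surface, if the arm or the gripper's body presses on something with over 40 N, if the wrist force passes 120 N, or if a joint passes its speed limit or range.

## Working session

There is one attempt and no reset: what is moved stays moved. The work goes in short steps, Python scripts to look and compute and a shell command to move; the robot and the scene stay as the last step left them, time stands still between calls to the robot, and variables do not carry over. Pictures are saved under pics/ and viewed, at most 10 in all, crops included, and the job is handed in when it is done.

```bash
mkdir -p pics
cat > h.py <<'E'
import numpy as np, cv2
from rig import read_state, camera, hand_in
def save(c,n): cv2.imwrite('pics/'+n, c['color'][:,:,::-1])
def getcam(name):
    s=read_state() ; c=camera(name)
    if name=='wrist':
        T=np.array(c['tool_from_camera']); R=np.array(s['eef_rot']); p=np.array(s['eef_pos'])
        c['Rw']=R@T[:3,:3]; c['o']=R@T[:3,3]+p
    else:
        c['Rw']=np.array(c['R']).T; c['o']=-c['Rw']@np.array(c['t'])
    return c
def ray(c,u,v,z):
    d=c['Rw']@np.array([(u-c['cx'])/c['fx'],(v-c['cy'])/c['fy'],1])
    return c['o']+d*(z-c['o'][2])/d[2]
def proj(c,X):
    q=c['Rw'].T@(np.array(X)-c['o']); return c['cx']+c['fx']*q[0]/q[2], c['cy']+c['fy']*q[1]/q[2]
E
python3 - <<'E'
from h import *
import pickle
a=getcam('top');b=getcam('side')
pickle.dump((a,b),open('c0.pkl','wb'))
for n,c in(('top',a),('side',b)): save(c,n+'0.png');print(n,c['o'],c['Rw'],c['fx'])
s=read_state();print(s['time_s'],s['eef_pos'],s['eef_rot'],s['wrist_force'])
E
```

```text
top [ 0.36240296 -0.03283875  1.08425626] [[-0.14930835 -0.9674453   0.20434436]
 [-0.98878165  0.14696733 -0.02667309]
 [-0.00422719 -0.20603447 -0.9785356 ]] 386.83494679372177
side [0.44087278 0.81664732 0.87809659] [[-0.98278466 -0.13315972  0.12807346]
 [-0.18428217  0.65696799 -0.73104934]
 [ 0.01320616 -0.74206573 -0.67019702]] 520.8869953181146
0.1 [ 0.25573064 -0.62433771  0.30306387] [[-9.25397374e-01 -3.78997661e-01 -6.87443744e-04]
 [-3.78998258e-01  9.25396465e-01  1.30499756e-03]
 [ 1.41566986e-04  1.46818130e-03 -9.99998912e-01]] [-0.2568081  -0.67120012  0.40851074]
```

View pics/top0.png

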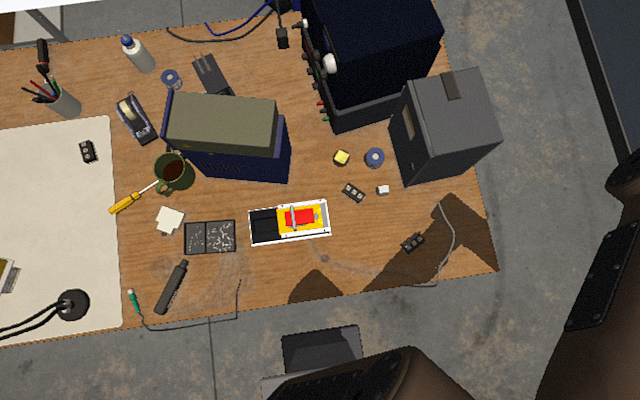

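View pics/side0.png

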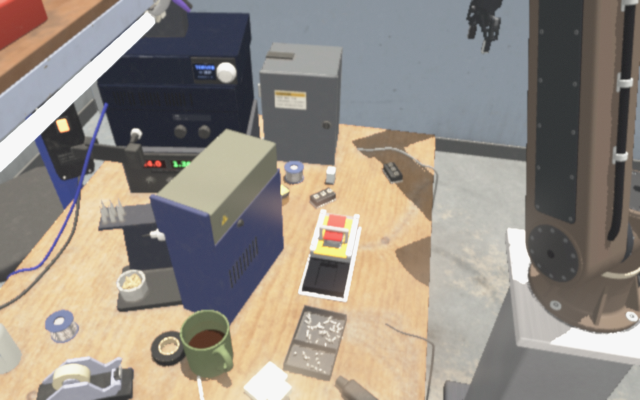

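Candidates for the power module in the top view are (413,243) to the right in shadow, (353,193) near the reel, and (88,151) on the white mat. The fixture spans about (248–330, 200–245), with the foam at its left end.

Run:
```python
from h import *
import pickle
a,b=pickle.load(open('c0.pkl','rb'))
for n,p in dict(A=(413,243),B=(353,193),C=(88,151)).items():
    X=ray(a,*p,.024);print(n,X,np.hypot(X[0],X[1]),'side px',proj(b,X))
# fixture base from white/yellow/red
for n,c in (('top',a),('side',b)):
    hsv=cv2.cvtColor(c['color'],cv2.COLOR_RGB2HSV)
    red=((hsv[...,0]<6)|(hsv[...,0]>174))&(hsv[...,1]>170)&(hsv[...,2]>120)
    nn,l,st,ce=cv2.connectedComponentsWithStats(red.astype(np.uint8))
    for i in range(1,nn):
        if st[i,4]>80: print(n,'red',st[i],ce[i],ray(c,*ce[i],.074))
c1=cv2.resize(a['color'][170:275,230:440],None,fx=3.7,fy=3.7,interpolation=cv2.INTER_CUBIC)
cv2.imwrite('pics/crop0.png',c1[:,:,::-1])
```

```text
A [ 0.43899442 -0.30310005  0.024     ] 0.5334657852017713 side px (np.float64(393.3050094945994), np.float64(168.74119172603721))
B [ 0.60270206 -0.16420592  0.024     ] 0.6246705993722602 side px (np.float64(323.7004030066888), np.float64(194.0121084443559))
C [0.84114131 0.57252107 0.024     ] 1.0174964755780473 side px (np.float64(85.99598987551138), np.float64(479.5986346278961))
top red [294 209  20  16 264] [303.8219697  216.32575758] [ 0.54822158 -0.01841462  0.074     ]
top red [285 212   7  14  83] [287.97590361 218.57831325] [0.54852283 0.02396766 0.074     ]
```

View pics/crop0.png

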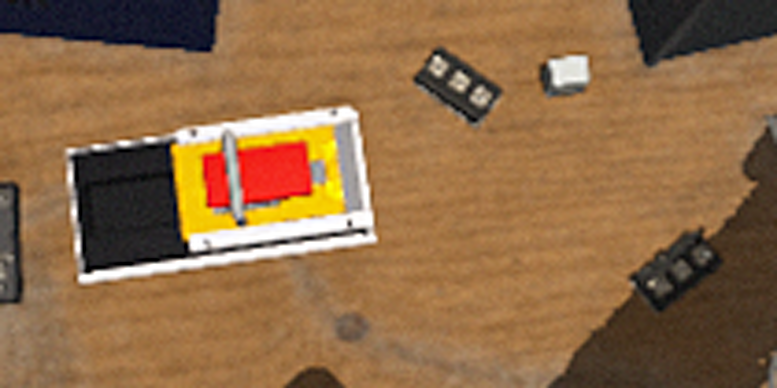

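The crop shows three-terminal modules at top px (353,193) and (413,243), the white relay at crop (566,73), and the fixture with its foam end to the left (+y). I choose A at (413,243), 0.53 m from the base and the nearest, and will check it from the wrist camera.

```bash
python3 -m jog '[[0.02,0.035,0,0,0,0],[0.04,0.07,0,0,0,0],[0.06,0.105,0,0,0,0],[0.08,0.14,0,0,0,0],[0.1,0.175,0,0,0,0],[0.12,0.21,0,0,0,0],[0.14,0.245,0,0,0,0],[0.155,0.275,0,0,0,0],[0.165,0.295,0,0,0,0],[0.165,0.295,0,0,0,0],[0.165,0.295,0,0,0,0]]'
python3 - <<'E'
from h import *
import pickle
w=getcam('wrist');pickle.dump(w,open('w1.pkl','wb'));save(w,'w1.png');print(w['tool_from_camera'],w['fx'],proj(w,[.439,-.303,.024]))
E
```

```text
time_s: 1.02
eef_pos: [0.4214, -0.3284, 0.3039]
eef_rot: [[-0.924, -0.382, -0.0], [-0.382, 0.924, 0.0], [-0.0, 0.0, -1.0]]
wrist_force: [0.5, -0.1, 0.2]
grip_width: 0.0854
gripper_force: 0.0
[[-5.01824562e-05 -9.60874140e-01 -2.76985350e-01  7.02053396e-02]
 [ 9.99998932e-01 -4.52796321e-04  1.38959650e-03  1.19180522e-03]
 [-1.46064529e-03 -2.76984984e-01  9.60873137e-01 -7.00369079e-02]
 [ 0.00000000e+00  0.00000000e+00  0.00000000e+00  1.00000000e+00]] 296.38886749807995 (np.float64(329.102603402024), np.float64(189.7196854984572))
```

View pics/w1.png

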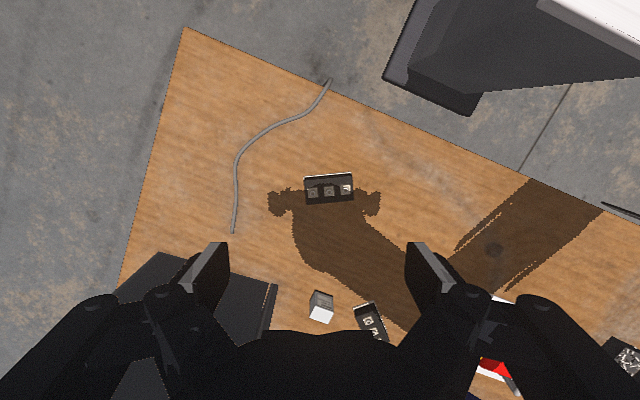

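The wrist view shows a three-terminal module at (303–354, 172–203), lying nearly horizontal in the image. I'll check it in a close crop and read its corners there.

Run:
```python
from h import *
import pickle
w=pickle.load(open('w1.pkl','rb'))
cv2.imwrite('pics/w1c.png',cv2.resize(w['color'][160:215,290:370],None,fx=10,fy=10,interpolation=cv2.INTER_CUBIC)[:,:,::-1])
```

```text
(no output)
```

View pics/w1c.png

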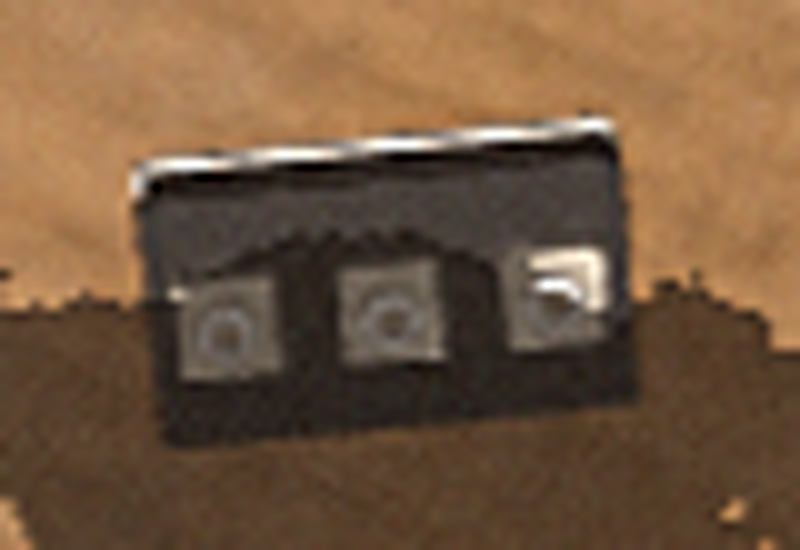

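The crop confirms a black body, a pale base and three screw terminals. The near top edge runs (306.0,204.3) to (353.2,199.8), and the pale base edge runs (303.2,176.8) to (350.8,171.8).

Run:
```python
from h import *
import pickle
w=pickle.load(open('w1.pkl','rb'));a,b=pickle.load(open('c0.pkl','rb'))
P=[ray(w,306.3,204.3,.022),ray(w,353.5,199.8,.022),ray(w,303.5,176.8,.002),ray(w,350.9,171.8,.002)]
for p in P:print(p)
for i,j in((0,1),(2,3)):
    d=P[j]-P[i];print(np.linalg.norm(d),np.degrees(np.arctan2(d[1],d[0])))
d=P[1]-P[0];m=(P[0]+P[1])/2;m2=(P[2]+P[3])/2;n=m2-m;n[2]=0;print('w',np.linalg.norm(n),'c',(m+m2)/2)
# fixture in top: crop px -> image
f=lambda u,v:((u+.5)/3.7-.5+230,(v+.5)/3.7-.5+170)
for n,p,z in(('BL',(80,283),.006),('TL',(66,149),.006),('BR',(377,241),.006)):print(n,ray(a,*f(*p),z))
s=read_state();print(s['eef_pos'])
```

```text
[ 0.46770197 -0.32163335  0.022     ]
[ 0.4398701  -0.26955308  0.022     ]
[ 0.44091812 -0.33695844  0.002     ]
[ 0.41171696 -0.28332424  0.002     ]
0.059050555733711874 118.12019465928991
0.06106828350273086 118.56610039605185
w 0.03108321717493002 c [ 0.44005179 -0.30286728  0.012     ]
BL [0.49921102 0.13943387 0.006     ]
TL [0.60312193 0.13833497 0.006     ]
BR [ 0.49711053 -0.08677427  0.006     ]
[ 0.42096793 -0.3291963   0.3037962 ]
```

```bash
python3 -m jog '[[0.019,0.026,0,0,0,-0.12],[0.019,0.026,-0.02,0,0,-0.24],[0.019,0.026,-0.04,0,0,-0.36],[0.019,0.026,-0.06,0,0,-0.48],[0.019,0.026,-0.08,0,0,-0.6],[0.019,0.026,-0.1,0,0,-0.72],[0.019,0.026,-0.1,0,0,-0.84],[0.019,0.026,-0.1,0,0,-0.96],[0.019,0.026,-0.1,0,0,-1.08],[0.019,0.026,-0.1,0,0,-1.2],[0.019,0.026,-0.1,0,0,-1.32],[0.019,0.026,-0.1,0,0,-1.44],[0.019,0.026,-0.1,0,0,-1.468],[0.019,0.026,-0.1,0,0,-1.468],[0.019,0.026,-0.1,0,0,-1.468]]'
python3 - <<'E'
from h import *
import pickle
w=getcam('wrist');save(w,'w2.png');pickle.dump(w,open('w2.pkl','wb'))
print(proj(w,[.440,-.303,.022]))
E
```

```text
time_s: 2.32
eef_pos: [0.4394, -0.3044, 0.2037]
eef_rot: [[-0.472, 0.882, -0.0], [0.882, 0.472, 0.0], [0.0, -0.0, -1.0]]
wrist_force: [-0.2, 0.3, -0.1]
grip_width: 0.0854
gripper_force: 0.0
(np.float64(318.0117636520351), np.float64(191.62857653604618))
```

View pics/w2.png

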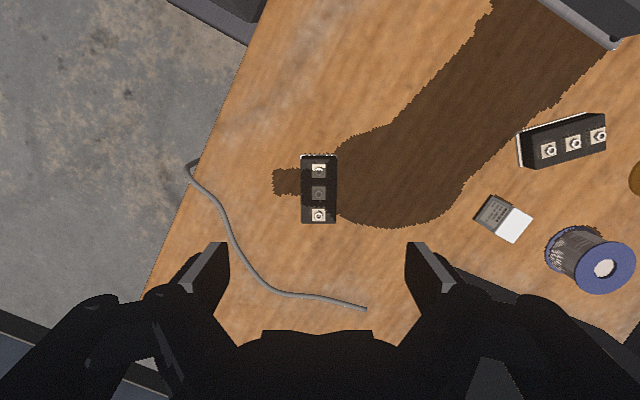

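The module sits at (302–337, 156–223), centred at about (319,190) against a prediction of (318,192) and square to the fingers. I'll descend and grip.

```bash
python3 -m jog '[[0.001,0.001,-0.03,0,0,0],[0.001,0.001,-0.06,0,0,0],[0.001,0.001,-0.09,0,0,0],[0.001,0.001,-0.11,0,0,0],[0.001,0.001,-0.1215,0,0,0],[0.001,0.001,-0.1215,0,0,0],[0.001,0.001,-0.1215,0,0,0]]'; python3 -m jog '[[0,0,0,0,0,0],[0,0,0,0,0,0],[0,0,0,0,0,0],[0,0,0,0,0,0],[0,0,0,0,0,0],[0,0,0,0,0,0],[0,0,0,0,0,0],[0,0,0,0,0,0],[0,0,0,0,0,0],[0,0,0,0,0,0]]' -1
```

```text
time_s: 2.95
eef_pos: [0.4406, -0.3028, 0.082]
eef_rot: [[-0.473, 0.881, -0.002], [0.881, 0.473, 0.0], [0.001, -0.001, -1.0]]
wrist_force: [-0.9, 0.0, 1.1]
grip_width: 0.0853
gripper_force: 0.0
time_s: 3.78
eef_pos: [0.4413, -0.3028, 0.0835]
eef_rot: [[-0.472, 0.881, 0.001], [0.881, 0.472, -0.001], [-0.001, 0.001, -1.0]]
wrist_force: [-1.7, 1.9, 7.4]
grip_width: 0.0322
gripper_force: 59.7
```

```bash
python3 -m jog '[[0,0,0.04,0,0,0],[0,0,0.08,0,0,0],[0,0,0.12,0,0,0],[0.005,0.02,0.16,0,0,-0.1],[0.015,0.055,0.167,0,0,-0.2],[0.025,0.09,0.167,0,0,-0.3],[0.035,0.125,0.167,0,0,-0.4],[0.045,0.16,0.167,0,0,-0.503],[0.055,0.195,0.167,0,0,-0.503],[0.065,0.23,0.167,0,0,-0.503],[0.075,0.265,0.167,0,0,-0.503],[0.085,0.3,0.167,0,0,-0.503],[0.095,0.335,0.167,0,0,-0.503],[0.105,0.365,0.167,0,0,-0.503],[0.11,0.385,0.167,0,0,-0.503],[0.11,0.394,0.167,0,0,-0.503],[0.11,0.394,0.167,0,0,-0.503],[0.11,0.394,0.167,0,0,-0.503]]'
python3 - <<'E'
from h import *
import pickle
w=getcam('wrist');save(w,'w3.png');pickle.dump(w,open('w3.pkl','wb'))
print(proj(w,[.551,.091,.024]))
E
```

```text
time_s: 5.28
eef_pos: [0.5225, -0.1832, 0.2274]
eef_rot: [[-0.044, 0.999, 0.006], [0.997, 0.043, 0.07], [0.069, 0.009, -0.998]]
wrist_force: [0.5, 0.0, -1.0]
grip_width: 0.0318
gripper_force: 60.9
(np.float64(367.0437256652156), np.float64(-142.11968997285652))
```

View pics/w3.png

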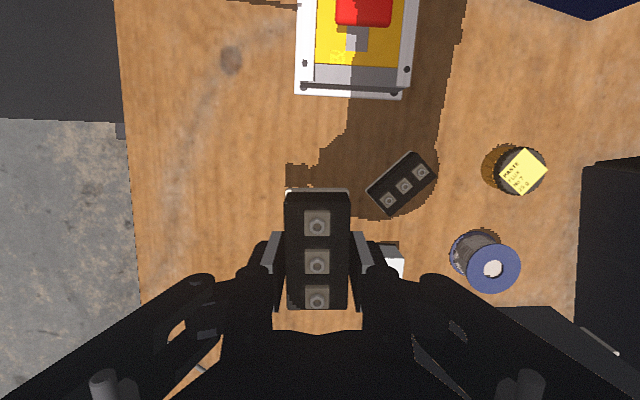

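```bash
python3 -m jog '[[0,0,0,0,0,0],[0,0,0,0,0,0]]'; python3 -c "
from rig import *
s=read_state();print(s['qpos'],s['dq'])"
```

```text
time_s: 5.5
eef_pos: [0.5222, -0.1832, 0.2276]
eef_rot: [[-0.044, 0.999, 0.006], [0.997, 0.043, 0.07], [0.069, 0.009, -0.998]]
wrist_force: [-0.0, -0.8, -0.9]
grip_width: 0.0323
gripper_force: 60.9
[-0.02487549  0.23291329 -0.31918366 -0.08233459 -1.01592475 -3.02988188] [-0.00233682 -0.00404278 -0.00064817  0.00072891  0.00019557 -0.00048877]
```

Joint 6 hit its limit at this half-turn. I'll take out the tilt and swing the held module round by the equivalent other half turn.

```bash
python3 -m jog '[[0,0,0.01,-0.035,0.003,0.05],[0,0,0.02,-0.07,0.006,0.1],[0,0,0.02,-0.07,0.006,0.1],[0,0,0.02,-0.07,0.006,0.1]]'; python3 -m jog '[[0,0,0,0,0,0.12],[0,0,0,0,0,0.24],[0,0,0,0,0,0.36],[0,0,0,0,0,0.48],[0,0,0,0,0,0.6],[0,0,0,0,0,0.72],[0,0,0,0,0,0.84],[0,0,0,0,0,0.96],[0,0,0,0,0,1.08],[0,0,0,0,0,1.2],[0,0,0,0,0,1.32],[0,0,0,0,0,1.44],[0,0,0,0,0,1.56],[0,0,0,0,0,1.68],[0,0,0,0,0,1.8],[0,0,0,0,0,1.92],[0,0,0,0,0,2.04],[0,0,0,0,0,2.04]]'
```

```text
time_s: 5.83
eef_pos: [0.5222, -0.1827, 0.2479]
eef_rot: [[-0.142, 0.99, -0.002], [0.99, 0.142, 0.001], [0.001, -0.002, -1.0]]
wrist_force: [0.0, 0.3, -2.2]
grip_width: 0.0325
gripper_force: 60.9
time_s: 7.33
eef_pos: [0.5219, -0.1832, 0.2469]
eef_rot: [[-0.816, -0.578, 0.001], [-0.578, 0.816, -0.002], [0.0, -0.002, -1.0]]
wrist_force: [0.5, -0.4, -3.1]
grip_width: 0.0321
gripper_force: 60.9
```

```bash
python3 -m jog '[[0.003,0.03,0,0,0,0.12],[0.007,0.065,0,0,0,0.24],[0.011,0.1,0,0,0,0.36],[0.015,0.135,0,0,0,0.48],[0.019,0.17,0,0,0,0.6],[0.023,0.205,0,0,0,0.72],[0.027,0.24,0,0,0,0.84],[0.029,0.265,0,0,0,0.946],[0.029,0.274,0,0,0,0.946],[0.029,0.274,0,0,0,0.946],[0.029,0.274,0,0,0,0.946]]'
python3 - <<'E'
from h import *
import pickle
w=getcam('wrist');save(w,'w4.png');pickle.dump(w,open('w4.pkl','wb'))
print(proj(w,[.551,.091,.024]))
E
```

```text
time_s: 8.25
eef_pos: [0.5509, 0.0908, 0.2471]
eef_rot: [[-0.016, -1.0, 0.002], [-1.0, 0.016, -0.0], [0.0, -0.002, -1.0]]
wrist_force: [-0.7, 0.2, -2.9]
grip_width: 0.0322
gripper_force: 60.9
(np.float64(316.6942878997097), np.float64(178.71285460750522))
```

View pics/w4.png

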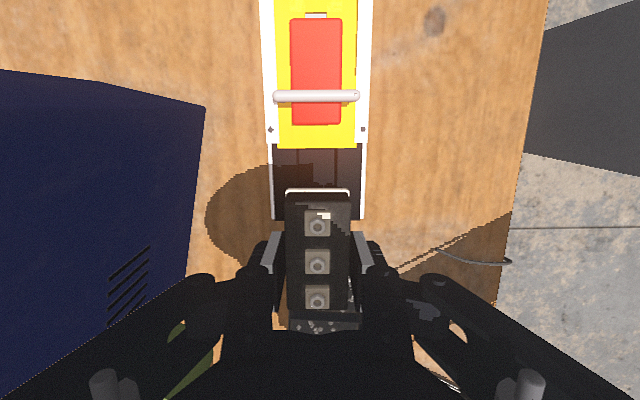

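The view shows the red pad at (290–341, 17–125), the bail bar at row 96, the yellow keeper front at row 148 and the cutout edges at about columns 299 and 338. The held module's top spans columns 286–350, with its pale front edge at row 191.

Run:
```python
from h import *
import pickle
w=pickle.load(open('w4.pkl','rb'));im=w['color'];hsv=cv2.cvtColor(im,cv2.COLOR_RGB2HSV)
red=(((hsv[...,0]<6)|(hsv[...,0]>174))&(hsv[...,1]>150)&(hsv[...,2]>90))
red[150:]=0
ys,xs=np.where(red)
print('pad x cols by row',[(r,xs[ys==r].min(),xs[ys==r].max()) for r in(35,60,80,115)],'rows',[(c,ys[xs==c].min(),ys[xs==c].max()) for c in(300,316,330)])
for r in(35,80,115):
    print('pad c',(ray(w,xs[ys==r].min()-.5,r,.074)+ray(w,xs[ys==r].max()+.5,r,.074))/2, np.ptp([ray(w,xs[ys==r].min()-.5,r,.074)[0],ray(w,xs[ys==r].max()+.5,r,.074)[0]]))
print('pad y ends',ray(w,316,ys[xs==316].min()-.5,.074),ray(w,316,ys[xs==316].max()+.5,.074))
yel=(hsv[...,0]>20)&(hsv[...,0]<35)&(hsv[...,1]>180)&(hsv[...,2]>150)
y2,x2=np.where(yel);k=y2<160
print('keeper front rows',[(c,ray(w,c,y2[k&(x2==c)].max()+.5,.0455)[:2]) for c in(290,316,340)])
g=im.astype(int).mean(2)
for r in(155,165,175,182):print(r,[int(v) for v in g[r,262:372]])
for p in((288,192),(350,192)):print('mod base',ray(w,*p,.2471-.0815))
```

```text
pad x cols by row [(35, np.int64(290), np.int64(341)), (60, np.int64(290), np.int64(341)), (80, np.int64(291), np.int64(341)), (115, np.int64(292), np.int64(340))] rows [(300, np.int64(19), np.int64(124)), (316, np.int64(18), np.int64(124)), (330, np.int64(18), np.int64(123))]
pad c [ 0.54978978 -0.02991563  0.074     ] 0.038464255489516264
pad c [0.54994931 0.00128958 0.074     ] 0.039215109159963624
pad c [0.55039072 0.02731414 0.074     ] 0.03887204615783035
pad y ends [ 0.54922159 -0.04141116  0.074     ] [0.55051211 0.03466523 0.074     ]
keeper front rows [(290, array([0.57476734, 0.05628402])), (316, array([0.55102044, 0.05666241])), (340, array([0.52910806, 0.05701157]))]
155 [168, 171, 164, 167, 163, 146, 255, 255, 255, 238, 71, 67, 75, 76, 73, 81, 76, 75, 83, 74, 78, 78, 81, 80, 77, 83, 79, 88, 78, 82, 84, 78, 77, 88, 72, 65, 68, 78, 80, 85, 85, 85, 81, 84, 84, 89, 81, 84, 80, 83, 87, 86, 88, 84, 88, 85, 87, 88, 85, 88, 86, 92, 83, 85, 86, 92, 89, 91, 88, 88, 89, 88, 72, 57, 56, 70, 91, 91, 91, 86, 92, 92, 94, 89, 91, 91, 87, 88, 94, 90, 90, 85, 85, 91, 88, 90, 89, 86, 83, 
[... 821 characters left out ...]
, 62, 75, 73, 79, 76, 73, 73, 76, 71, 74, 78, 76, 77, 79, 80, 73, 76, 79, 78, 75, 74, 75, 71, 55, 190, 255, 255, 255, 221, 143, 155, 160, 171, 172, 169]
182 [88, 90, 92, 91, 83, 86, 78, 124, 168, 184, 155, 80, 30, 40, 44, 43, 41, 41, 42, 45, 43, 47, 44, 45, 39, 44, 39, 39, 50, 42, 42, 47, 49, 49, 42, 43, 44, 43, 50, 45, 45, 47, 49, 49, 41, 45, 41, 48, 43, 47, 46, 47, 34, 43, 41, 57, 67, 71, 71, 71, 73, 70, 70, 68, 70, 63, 69, 72, 67, 70, 69, 72, 49, 46, 43, 66, 74, 67, 70, 77, 72, 68, 68, 67, 67, 71, 71, 70, 69, 72, 70, 77, 70, 65, 75, 74, 72, 64, 42, 255, 255, 255, 255, 195, 159, 165, 174, 169, 175, 168]
mod base [0.56547582 0.06457443 0.1656    ]
mod base [0.53252046 0.06508864 0.1656    ]
```

Run:
```python
from h import *
import pickle
w=pickle.load(open('w4.pkl','rb'));im=w['color'];g=im.astype(int).mean(2)
for r,c1,c2 in((155,267.5,366),(182,268.7,365)):
    A,B=ray(w,c1,r,.006),ray(w,c2,r,.006);print('base',A,B,(A+B)/2)
for r,c1,c2 in((155,296,337.5),(182,None,337.5)):
    B=ray(w,c2,r,.024);print('cut R',B); 
    if c1:print('cut L',ray(w,c1,r,.024))
print([int(v) for v in g[140:192,325]]);print([int(v) for v in g[140:192,310]]);print([int(v) for v in g[140:192,345]])
for r in(148,152,156,160):print(r,ray(w,318,r,.024))
print('bail',ray(w,316,96,.082))
cv2.imwrite('pics/w4c.png',cv2.resize(im[135:235,255:375],None,fx=6,fy=6,interpolation=cv2.INTER_CUBIC)[:,:,::-1]//1)
```

```text
base [0.60253118 0.06879449 0.006     ] [0.49878038 0.0704421  0.006     ] [0.55065578 0.0696183  0.006     ]
base [0.60306144 0.0980825  0.006     ] [0.49898639 0.09971442 0.006     ] [0.55102391 0.09889846 0.006     ]
cut R [0.52996199 0.06717793 0.024     ]
cut L [0.57114568 0.06652391 0.024     ]
cut R [0.52987442 0.09476704 0.024     ]
[192, 191, 192, 192, 190, 192, 193, 194, 83, 78, 93, 93, 90, 88, 91, 85, 86, 86, 83, 87, 83, 81, 84, 84, 80, 75, 82, 80, 78, 75, 76, 77, 75, 74, 74, 75, 73, 72, 70, 68, 66, 70, 68, 72, 67, 40, 37, 45, 142, 204, 255, 254]
[191, 193, 190, 190, 193, 191, 189, 193, 82, 71, 90, 90, 85, 87, 83, 80, 84, 85, 83, 79, 79, 77, 80, 51, 58, 55, 55, 57, 55, 51, 48, 54, 57, 45, 51, 51, 51, 41, 47, 41, 40, 40, 43, 46, 47, 40, 43, 50, 142, 202, 253, 250]
[192, 194, 193, 192, 192, 192, 192, 194, 75, 91, 92, 93, 89, 88, 89, 89, 89, 89, 86, 87, 84, 86, 83, 85, 88, 76, 82, 81, 80, 80, 82, 77, 81, 79, 84, 71, 78, 73, 75, 75, 75, 72, 67, 71, 70, 69, 68, 69, 136, 201, 255, 253]
148 [0.54920581 0.05994604 0.024     ]
152 [0.54926535 0.06389184 0.024     ]
156 [0.54932533 0.06786734 0.024     ]
160 [0.54938578 0.07187288 0.024     ]
bail [0.55011131 0.01327439 0.082     ]
```

View pics/w4c.png

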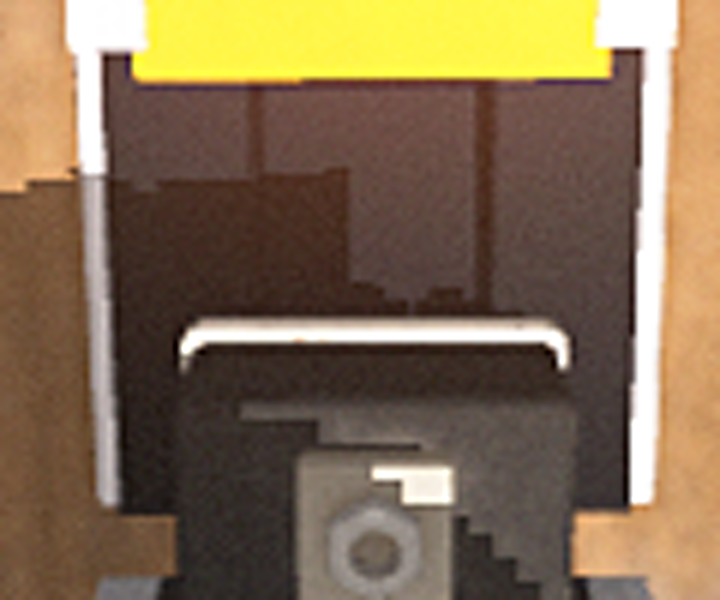

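Run:
```python
from h import *
import pickle
w=pickle.load(open('w4.pkl','rb'))
f=lambda u,v:((u+.5)/6-.5+255,(v+.5)/6-.5+135)
for n,p,z in(('baseendL',(108,506),.006),('baseendR',(640,504),.006),('foamendL',(125,513),.024),('foamendR',(610,513),.024),('foamstartL',(115,53),.024),('stripL',(90,50),.049),('stripR',(640,48),.049),('cutL',(250,120),.024),('cutRin',(475,120),.010),('cutRout',(495,120),.024),('cutLin',(263,120),.01),('modL',(180,400),.2471-.0815+.022),('modR',(577,400),.2471-.0815+.022)):print(n,ray(w,*f(*p),z))
```

```text
baseendL [0.6013179  0.14072596 0.006     ]
baseendR [0.50196449 0.14185628 0.006     ]
foamendL [0.5953786  0.13520725 0.024     ]
foamendR [0.50993228 0.13652134 0.024     ]
foamstartL [0.59259076 0.05476724 0.024     ]
stripL [0.59260257 0.0514487  0.049     ]
stripR [0.51033237 0.05246559 0.049     ]
cutL [0.5708828  0.06611319 0.024     ]
cutRin [0.53294409 0.06884965 0.01      ]
cutRout [0.53037651 0.06675657 0.024     ]
cutLin [0.56966851 0.06826633 0.01      ]
modL [0.56486265 0.06274596 0.1876    ]
modR [0.5345234  0.06321715 0.1876    ]
```

Run:
```python
from h import *
import pickle
w2=pickle.load(open('w2.pkl','rb'));w=pickle.load(open('w4.pkl','rb'))
g=w2['color'].astype(int).mean(2)
print('col319',[(r,int(g[r,310])) for r in range(150,164)],[(r,int(g[r,310])) for r in range(216,230)])
print('row200',[(c,int(g[200,c])) for c in range(297,306)],[(c,int(g[200,c])) for c in range(330,342)])
b=g
z=.2471-.0835
for n,p,h in(('term1',(317,222),.029),('term2',(317,263),.029),('term3',(317,298),.029),('front base',(319,189),.002),('front top',(319,201.5),.022)):print(n,ray(w,*p,z+h))
g=w['color'].astype(int).mean(2)
for c in(295,340):print(c,[(r,int(g[r,c])) for r in range(185,206)])
for n,p in(('t1',(318.5,168.5)),('t2',(318.5,192.5)),('t3',(318.5,215))):print(n,ray(w2,*p,.029))
```

```text
col319 [(150, 119), (151, 123), (152, 111), (153, 50), (154, 106), (155, 126), (156, 13), (157, 31), (158, 33), (159, 56), (160, 70), (161, 67), (162, 66), (163, 62)] [(216, 70), (217, 67), (218, 65), (219, 65), (220, 61), (221, 60), (222, 58), (223, 73), (224, 122), (225, 111), (226, 109), (227, 119), (228, 117), (229, 128)]
row200 [(297, 126), (298, 123), (299, 130), (300, 92), (301, 38), (302, 31), (303, 32), (304, 41), (305, 36)] [(330, 37), (331, 28), (332, 39), (333, 35), (334, 33), (335, 29), (336, 51), (337, 63), (338, 71), (339, 67), (340, 60), (341, 61)]
term1 [0.55011893 0.07118208 0.1926    ]
term2 [0.55044915 0.09178672 0.1926    ]
term3 [0.55075431 0.11082773 0.1926    ]
front base [0.54897093 0.0631787  0.1656    ]
front top [0.54907865 0.06374945 0.1856    ]
295 [(185, 47), (186, 31), (187, 39), (188, 142), (189, 205), (190, 253), (191, 250), (192, 58), (193, 32), (194, 44), (195, 50), (196, 47), (197, 44), (198, 44), (199, 37), (200, 39), (201, 41), (202, 62), (203, 72), (204, 77), (205, 44)]
340 [(185, 69), (186, 59), (187, 48), (188, 141), (189, 198), (190, 255), (191, 255), (192, 65), (193, 39), (194, 48), (195, 47), (196, 48), (197, 49), (198, 46), (199, 41), (200, 45), (201, 54), (202, 66), (203, 81), (204, 80), (205, 83)]
t1 [ 0.42988076 -0.28335214  0.029     ]
t2 [ 0.43978499 -0.30177605  0.029     ]
t3 [ 0.44949556 -0.31983971  0.029     ]
```

```bash
python3 -m jog '[[0.001,0,-0.03,0,0,0],[0.001,0,-0.06,0,0,0],[0.001,0,-0.09,0,0,0],[0.001,0,-0.11,0,0,0],[0.001,0,-0.125,0,0,0],[0.001,0,-0.133,0,0,0],[0.001,0,-0.133,0,0,0],[0.001,0,-0.133,0,0,0]]'; python3 -m jog '[[0,0,-0.003,0,0,0],[0,0,-0.006,0,0,0],[0,0,-0.008,0,0,0],[0,0,-0.01,0,0,0],[0,0,-0.01,0,0,0]]'
```

```text
time_s: 8.97
eef_pos: [0.5525, 0.09, 0.1149]
eef_rot: [[-0.014, -1.0, 0.003], [-1.0, 0.014, -0.001], [0.001, -0.003, -1.0]]
wrist_force: [0.4, -0.4, -0.2]
grip_width: 0.0321
gripper_force: 60.8
time_s: 9.38
eef_pos: [0.5521, 0.0908, 0.1045]
eef_rot: [[-0.012, -1.0, 0.003], [-1.0, 0.012, -0.0], [0.0, -0.003, -1.0]]
wrist_force: [0.3, -0.0, -2.4]
grip_width: 0.0323
gripper_force: 60.8
```

```bash
python3 -m jog '[[0,0,-0.002,0,0,0],[0,0,-0.004,0,0,0],[0,0,-0.004,0,0,0]]'; python3 -m jog '[[0,0,-0.002,0,0,0],[0,0,-0.004,0,0,0],[0,0,-0.004,0,0,0]]'
```

```text
time_s: 9.63
eef_pos: [0.5521, 0.0908, 0.1002]
eef_rot: [[-0.012, -1.0, 0.003], [-1.0, 0.012, -0.001], [0.001, -0.003, -1.0]]
wrist_force: [0.2, 0.4, -1.0]
grip_width: 0.0323
gripper_force: 60.8
time_s: 9.88
eef_pos: [0.5523, 0.0909, 0.0964]
eef_rot: [[-0.012, -1.0, 0.003], [-1.0, 0.012, -0.001], [0.0, -0.003, -1.0]]
wrist_force: [0.2, 0.5, -2.0]
grip_width: 0.0323
gripper_force: 60.9
```

```bash
python3 -m jog '[[0,0,-0.001,0,0,0],[0,0,-0.002,0,0,0],[0,0,-0.002,0,0,0]]'; python3 -m jog '[[0,0,-0.001,0,0,0],[0,0,-0.002,0,0,0],[0,0,-0.002,0,0,0]]'
```

```text
time_s: 10.13
eef_pos: [0.5524, 0.0908, 0.0961]
eef_rot: [[-0.012, -1.0, 0.004], [-1.0, 0.012, -0.001], [0.001, -0.004, -1.0]]
wrist_force: [-6.0, -0.6, 15.2]
grip_width: 0.032
gripper_force: 69.7
time_s: 10.38
eef_pos: [0.5524, 0.0909, 0.096]
eef_rot: [[-0.011, -1.0, 0.005], [-1.0, 0.011, -0.001], [0.001, -0.005, -1.0]]
wrist_force: [-11.7, -0.6, 33.4]
grip_width: 0.0322
gripper_force: 81.0
```

```bash
python3 -m jog '[[0,0,0.002,0,0,0],[0,0,0.004,0,0,0],[0,0,0.004,0,0,0]]'; python3 -m jog '[[0,0,0,0,0,0],[0,0,0,0,0,0],[0,0,0,0,0,0],[0,0,0,0,0,0],[0,0,0,0,0,0]]' 0.1;  python3 -m jog '[[0,0,0.02,0,0,0],[0,0,0.05,0,0,0],[0,0,0.05,0,0,0]]'; python3 -m jog '[[0,0,0,0,0,0],[0,0,0,0,0,0],[0,0,0,0,0,0],[0,0,0,0,0,0],[0,0,0,0,0,0],[0,0,0,0,0,0],[0,0,0,0,0,0],[0,0,0,0,0,0]]' -1
python3 - <<'E'
from h import *
import pickle
w=getcam('wrist');save(w,'w5.png');pickle.dump(w,open('w5.pkl','wb'))
E
```

```text
time_s: 10.63
eef_pos: [0.5524, 0.0909, 0.097]
eef_rot: [[-0.012, -1.0, 0.004], [-1.0, 0.012, -0.0], [-0.0, -0.004, -1.0]]
wrist_force: [0.3, 1.0, -1.3]
grip_width: 0.0321
gripper_force: 60.9
time_s: 11.05
eef_pos: [0.5523, 0.0908, 0.0964]
eef_rot: [[-0.012, -1.0, 0.003], [-1.0, 0.012, -0.001], [0.001, -0.003, -1.0]]
wrist_force: [-0.5, -0.9, -0.5]
grip_width: 0.0468
gripper_force: 0.0
time_s: 11.3
eef_pos: [0.5547, 0.0917, 0.1512]
eef_rot: [[-0.011, -1.0, 0.01], [-1.0, 0.011, 0.002], [-0.002, -0.01, -1.0]]
wrist_force: [1.2, 0.3, -0.0]
grip_width: 0.0465
gripper_force: 0.0
time_s: 11.97
eef_pos: [0.5522, 0.0908, 0.1464]
eef_rot: [[-0.012, -1.0, 0.003], [-1.0, 0.012, -0.001], [0.001, -0.003, -1.0]]
wrist_force: [0.1, -0.0, 0.7]
grip_width: -0.0002
gripper_force: 0.0
```

```bash
python3 -m jog '[[0,0.002,-0.015,0,0,0],[0,0.002,-0.028,0,0,0],[0,0.002,-0.028,0,0,0]]'; python3 -m jog '[[0,0,-0.002,0,0,0],[0,0,-0.004,0,0,0],[0,0,-0.006,0,0,0],[0,0,-0.006,0,0,0]]'; python3 -m jog '[[0,0,-0.001,0,0,0],[0,0,-0.002,0,0,0],[0,0,-0.002,0,0,0]]'
```

```text
time_s: 12.27
eef_pos: [0.551, 0.0923, 0.1165]
eef_rot: [[-0.013, -1.0, 0.0], [-1.0, 0.013, -0.002], [0.002, -0.0, -1.0]]
wrist_force: [-0.6, 0.1, -1.1]
grip_width: -0.0
gripper_force: 0.0
time_s: 12.6
eef_pos: [0.5524, 0.0929, 0.1128]
eef_rot: [[-0.012, -1.0, 0.004], [-1.0, 0.012, -0.0], [0.0, -0.004, -1.0]]
wrist_force: [0.6, 0.0, -1.1]
grip_width: 0.0001
gripper_force: 0.0
time_s: 12.85
eef_pos: [0.5523, 0.0928, 0.1106]
eef_rot: [[-0.012, -1.0, 0.003], [-1.0, 0.012, -0.0], [0.0, -0.003, -1.0]]
wrist_force: [0.8, 0.3, 0.3]
grip_width: 0.0002
gripper_force: 0.0
```

```bash
python3 -m jog '[[0,0,-0.001,0,0,0],[0,0,-0.002,0,0,0],[0,0,-0.002,0,0,0]]'; python3 -m jog '[[0,0,-0.001,0,0,0],[0,0,-0.002,0,0,0],[0,0,-0.002,0,0,0]]';python3 -m jog '[[0,0,-0.001,0,0,0],[0,0,-0.002,0,0,0],[0,0,-0.002,0,0,0]]'
```

```text
time_s: 13.1
eef_pos: [0.5522, 0.0928, 0.1084]
eef_rot: [[-0.012, -1.0, 0.003], [-1.0, 0.012, -0.001], [0.0, -0.003, -1.0]]
wrist_force: [-0.6, -0.0, 0.1]
grip_width: -0.0002
gripper_force: 0.0
time_s: 13.35
eef_pos: [0.5522, 0.0927, 0.1063]
eef_rot: [[-0.012, -1.0, 0.003], [-1.0, 0.012, -0.001], [0.001, -0.003, -1.0]]
wrist_force: [-0.3, -0.1, 0.0]
grip_width: 0.0
gripper_force: 0.0
time_s: 13.6
eef_pos: [0.5523, 0.0928, 0.1046]
eef_rot: [[-0.012, -1.0, 0.003], [-1.0, 0.012, -0.001], [0.0, -0.003, -1.0]]
wrist_force: [0.5, -0.6, -0.1]
grip_width: -0.0002
gripper_force: 0.0
```

Run:
```python
from h import *
import pickle
w=pickle.load(open('w5.pkl','rb'));g=w['color'].astype(int).mean(2)
for h,n in((.039,'t'),(.032,'b')):
  print(n,[tuple(np.round(proj(w,[.551,y,h]),1)) for y in(.063,.074,.094,.114,.125)])
c=int(proj(w,[.551,.094,.032])[0])
for cc in (c-14,c+14): print(cc,[(r,int(g[r,cc])) for r in range(100,250,2)])
```

```text
t [(np.float64(318.0), np.float64(177.7)), (np.float64(318.2), np.float64(194.9)), (np.float64(318.5), np.float64(224.7)), (np.float64(318.8), np.float64(252.9)), (np.float64(319.0), np.float64(267.7))]
b [(np.float64(317.9), np.float64(175.2)), (np.float64(318.1), np.float64(191.8)), (np.float64(318.5), np.float64(220.8)), (np.float64(318.8), np.float64(248.1)), (np.float64(318.9), np.float64(262.5))]
304 [(100, 92), (102, 132), (104, 131), (106, 131), (108, 130), (110, 133), (112, 129), (114, 130), (116, 131), (118, 130), (120, 130), (122, 129), (124, 132), (126, 131), (128, 132), (130, 132), (132, 121), (134, 112), (136, 174), (138, 182), (140, 184), (142, 180), (144, 177), (146, 180), (148, 178), (150, 179), (152, 181), (154, 179), (156, 179), (158, 182), (160, 177), (162, 177), (164, 180), (166, 178), (168, 178), (170, 211), (172, 38), (174, 52), (176, 51), (178, 84), (180, 93), (182, 90), (184, 87), (186, 98), (188, 82), (190, 79), (192, 50), (194, 55), (196, 44), (198, 50), (200, 48), (202, 45), (204, 44), (206, 44), (208, 42), (210, 41), (212, 35), (214, 44), (216, 38), (218,
[... 336 characters left out ...]
, 134), (128, 137), (130, 136), (132, 123), (134, 105), (136, 176), (138, 182), (140, 185), (142, 181), (144, 180), (146, 185), (148, 183), (150, 179), (152, 183), (154, 182), (156, 181), (158, 182), (160, 182), (162, 180), (164, 181), (166, 180), (168, 179), (170, 220), (172, 23), (174, 49), (176, 52), (178, 78), (180, 84), (182, 81), (184, 83), (186, 85), (188, 86), (190, 80), (192, 76), (194, 84), (196, 80), (198, 75), (200, 72), (202, 79), (204, 78), (206, 73), (208, 66), (210, 72), (212, 73), (214, 39), (216, 46), (218, 45), (220, 44), (222, 43), (224, 35), (226, 39), (228, 38), (230, 39), (232, 45), (234, 35), (236, 35), (238, 34), (240, 21), (242, 36), (244, 32), (246, 44), (248, 47)]
```

Run:
```python
from h import *
a=getcam('wrist')['color'];import pickle
b=pickle.load(open('w5.pkl','rb'))['color']
cv2.imwrite('pics/w56.png',np.hstack([cv2.resize(x[90:290,220:420],(400,400),interpolation=cv2.INTER_CUBIC) for x in(b,a)])[:,:,::-1])
```

```text
(no output)
```

View pics/w56.png

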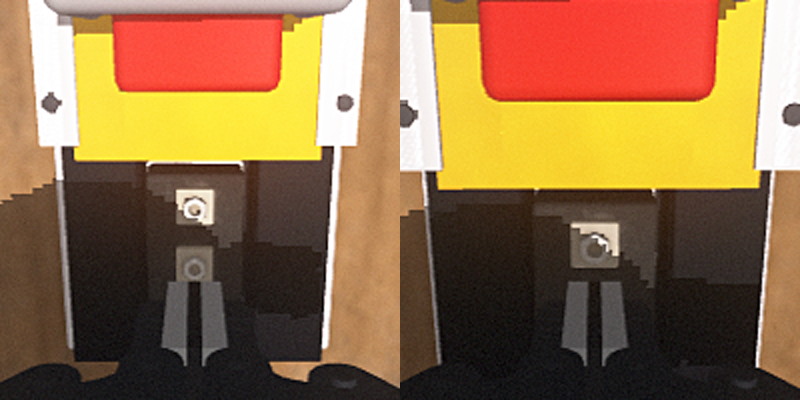

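The view shows the module inside the cutout with an even gap on both sides. The first terminal is at crop (593,245), and the shut fingertips at crop (575,282) hide the middle one.

Run:
```python
from h import *
c=getcam('wrist')
def rayy(u,v,y):
    d=c['Rw']@np.array([(u-c['cx'])/c['fx'],(v-c['cy'])/c['fy'],1]);return c['o']+d*(y-c['o'][1])/d[1]
for y in(.078,.082,.086,.0928):print('tip',rayy(312,231,y))
f=lambda u,v:(u/2+220,v/2+90)
print('term1 at .039',ray(c,*f(193,245),.039),ray(c,*f(193,245),.042)); print('body edge',ray(c,*f(195,195),.032),ray(c,*f(135,215),.032),ray(c,*f(255,215),.032))
print(read_state()['eef_pos'],proj(c,[.5522,.0928-.011,.0316]))
```

```text
tip [0.55395652 0.078      0.04891497]
tip [0.55419765 0.082      0.03964448]
tip [0.55443878 0.086      0.03037399]
tip [0.5548487  0.0928     0.01461416]
term1 at .039 [0.55186787 0.07259983 0.039     ] [0.55184174 0.07151946 0.042     ]
body edge [0.55126562 0.06191973 0.032     ] [0.56641843 0.06695512 0.032     ] [0.53624351 0.06729439 0.032     ]
[0.55224747 0.09280902 0.10455618] (np.float64(316.141086333946), np.float64(224.3990984804382))
```

```bash
python3 -m jog '[[0,0,-0.001,0,0,0],[0,0,-0.002,0,0,0],[0,0,-0.002,0,0,0]]'; python3 -m jog '[[0,0,-0.001,0,0,0],[0,0,-0.002,0,0,0],[0,0,-0.002,0,0,0]]'
```

```text
time_s: 13.95
eef_pos: [0.5523, 0.0928, 0.1044]
eef_rot: [[-0.011, -1.0, 0.004], [-1.0, 0.011, -0.001], [0.001, -0.004, -1.0]]
wrist_force: [-6.8, -0.6, 19.7]
grip_width: -0.0002
gripper_force: 9.8
time_s: 14.2
eef_pos: [0.5523, 0.0928, 0.1043]
eef_rot: [[-0.011, -1.0, 0.005], [-1.0, 0.011, -0.001], [0.001, -0.005, -1.0]]
wrist_force: [-14.4, -0.1, 39.2]
grip_width: 0.0001
gripper_force: 19.5
```

Contact came with the fingertips at 31.4 mm, which matches the seated body top at 32 mm, so the module is home. Next is the plunger.

```bash
python3 -m jog '[[0,0,0.03,0,0,0],[0,0,0.06,0,0,0],[0,0,0.08,0,0,0],[0,0,0.085,0,0,0],[-0.001,-0.03,0.085,0,0,0],[-0.002,-0.06,0.085,0,0,0],[-0.002,-0.09,0.085,0,0,0],[-0.002,-0.111,0.085,0,0,0],[-0.002,-0.111,0.085,0,0,0],[-0.002,-0.111,0.085,0,0,0]]'
python3 - <<'E'
from h import *
import pickle
w=getcam('wrist');save(w,'w7.png');pickle.dump(w,open('w7.pkl','wb'))
t=getcam('top');g=t['color'];save(t,'t7.png')
hsv=cv2.cvtColor(w['color'],cv2.COLOR_RGB2HSV)
red=(((hsv[...,0]<6)|(hsv[...,0]>174))&(hsv[...,1]>150)&(hsv[...,2]>90))
ys,xs=np.where(red);print(xs.min(),xs.max(),ys.min(),ys.max(),read_state()['eef_pos'])
r=ys.min()+10;print(ray(w,xs[ys==r].min(),r,.074),ray(w,xs[ys==r].max(),r,.074))
E
```

```text
time_s: 15.03
eef_pos: [0.5499, -0.0193, 0.185]
eef_rot: [[-0.014, -1.0, 0.003], [-1.0, 0.014, -0.001], [0.0, -0.003, -1.0]]
wrist_force: [0.1, -0.8, -0.4]
grip_width: 0.0
gripper_force: 0.0
286 346 183 245 [ 0.55016708 -0.01806202  0.18524504]
[ 0.56897472 -0.03656146  0.074     ] [ 0.53082694 -0.03603313  0.074     ]
```

```bash
python3 -m jog '[[0,0,-0.02,0,0,0],[0,0,-0.034,0,0,0],[0,0,-0.038,0,0,0],[0,0,-0.042,0,0,0],[0,0,-0.042,0,0,0]]';python3 -m jog '[[0,0,-0.004,0,0,0],[0,0,-0.008,0,0,0],[0,0,-0.012,0,0,0],[0,0,-0.012,0,0,0]]'
```

```text
time_s: 15.55
eef_pos: [0.5501, -0.0176, 0.1433]
eef_rot: [[-0.011, -1.0, 0.002], [-1.0, 0.011, -0.001], [0.001, -0.002, -1.0]]
wrist_force: [-2.1, -0.0, 3.3]
grip_width: 0.0001
gripper_force: 1.6
time_s: 15.88
eef_pos: [0.5507, -0.0178, 0.1317]
eef_rot: [[-0.012, -1.0, 0.005], [-1.0, 0.012, -0.0], [-0.0, -0.005, -1.0]]
wrist_force: [-2.6, 2.9, 6.9]
grip_width: 0.0001
gripper_force: 3.0
```

```bash
python3 -m jog '[[0,0.004,0,0,0,0],[0,0.008,0,0,0,0],[0,0.012,0,0,0,0],[0,0.016,0,0,0,0],[0,0.02,0,0,0,0],[0,0.022,0,0,0,0],[0,0.022,0,0,0,0]]';python3 -m jog '[[0,0.003,0,0,0,0],[0,0.006,0,0,0,0],[0,0.009,0,0,0,0],[0,0.009,0,0,0,0]]'
```

```text
time_s: 16.47
eef_pos: [0.5511, 0.0035, 0.1325]
eef_rot: [[-0.012, -1.0, 0.005], [-1.0, 0.012, -0.001], [0.001, -0.005, -1.0]]
wrist_force: [0.5, -3.2, 5.2]
grip_width: -0.0002
gripper_force: 3.3
time_s: 16.8
eef_pos: [0.5512, 0.0125, 0.1326]
eef_rot: [[-0.012, -1.0, 0.005], [-1.0, 0.012, -0.001], [0.001, -0.005, -1.0]]
wrist_force: [0.2, -3.7, 5.4]
grip_width: 0.0002
gripper_force: 3.4
```

```bash
python3 -m jog '[[0,0.002,0,0,0,0],[0,0.004,0,0,0,0],[0,0.006,0,0,0,0],[0,0.006,0,0,0,0]]';python3 -m jog '[[0,0.001,0,0,0,0],[0,0.002,0,0,0,0],[0,0.003,0,0,0,0],[0,0.003,0,0,0,0]]'
```

```text
time_s: 17.13
eef_pos: [0.5511, 0.0175, 0.1326]
eef_rot: [[-0.012, -1.0, 0.005], [-1.0, 0.012, -0.002], [0.002, -0.005, -1.0]]
wrist_force: [2.5, -10.3, 5.2]
grip_width: -0.0004
gripper_force: 8.6
time_s: 17.47
eef_pos: [0.5511, 0.0182, 0.1326]
eef_rot: [[-0.012, -1.0, 0.004], [-1.0, 0.012, -0.005], [0.005, -0.004, -1.0]]
wrist_force: [7.1, -24.8, 3.9]
grip_width: 0.0001
gripper_force: 14.6
```

It reached the front stop: 25 N with y at 18 mm, as expected. I'll back off, lift clear and check.

```bash
python3 -m jog '[[0,-0.004,0,0,0,0],[0,-0.008,0,0,0,0],[0,-0.009,0,0,0,0],[0,-0.009,0.01,0,0,0],[0,-0.009,0.03,0,0,0],[0,-0.009,0.06,0,0,0],[0,-0.02,0.1,0,0,0],[0,-0.02,0.12,0,0,0],[0,-0.02,0.12,0,0,0],[0,-0.02,0.12,0,0,0]]'
python3 - <<'E'
from h import *
w=getcam('wrist');save(w,'w8.png')
t=getcam('side');save(t,'s8.png')
hsv=cv2.cvtColor(t['color'],cv2.COLOR_RGB2HSV)
m=((hsv[...,0]>20)&(hsv[...,0]<35)&(hsv[...,1]>150)&(hsv[...,2]>150)).astype(np.uint8);m[:,:290]=0;m[:,380:]=0
ys,xs=np.where(m)
c=int(proj(t,[.551,.078,.0455])[0]);print('col',c,'rows',ys[xs==c].min(),ys[xs==c].max())
for y in(.0567,.078):print('keeper front px',y,proj(t,[.551,y,.0455]))
k=ys[xs==c].max()+.5;print('front y',ray(t,c,k,.0455))
r=(((hsv[...,0]<6)|(hsv[...,0]>174))&(hsv[...,1]>150)&(hsv[...,2]>90));ys,xs=np.where(r[200:300,300:380]);print('red',ys.min()+200,ys.max()+200)
for z in(.074,.0635):print('pad back edge at z',z,proj(t,[.549,-.042,z]),'front',proj(t,[.5505,.035,z]))
# module end in side view
for y in(.063,.094,.125):print(proj(t,[.551,y,.039]))
E
```

```text
time_s: 18.3
eef_pos: [0.5507, 0.0018, 0.2537]
eef_rot: [[-0.013, -1.0, 0.007], [-1.0, 0.013, 0.001], [-0.001, -0.007, -1.0]]
wrist_force: [0.2, -0.1, -0.6]
grip_width: 0.0
gripper_force: 0.0Traceback (most recent call last):
  File "<stdin>", line 7, in <module>
    return umr_minimum(a, axis, None, out, keepdims, initial, where)
ValueError: zero-size array to reduction operation minimum which has no identity
```

```bash
python3 -m jog '[[0,0.03,0,0,0,0],[0,0.06,0,0,0,0],[0,0.085,0,0,0,0],[0,0.09,0,0,0,0],[0,0.09,0,0,0,0],[0,0.09,0,0,0,0]]'
python3 - <<'E'
from h import *
w=getcam('wrist');save(w,'w9.png');im=w['color'];hsv=cv2.cvtColor(im,cv2.COLOR_RGB2HSV)
red=(((hsv[...,0]<6)|(hsv[...,0]>174))&(hsv[...,1]>150)&(hsv[...,2]>90));red[170:]=0
ys,xs=np.where(red);print('red',xs.min(),xs.max(),ys.min(),ys.max())
for z in(.074,.0635):
    a,b=ray(w,316,ys[xs==316].min()-.5,z),ray(w,316,ys[xs==316].max()+.5,z)
    k=[(r,round(np.ptp([ray(w,xs[ys==r].min()-.5,r,z)[0],ray(w,xs[ys==r].max()+.5,r,z)[0]]),4)) for r in(40,115)]
    print(z,'y',a[1],b[1],'width',k)
yel=(hsv[...,0]>20)&(hsv[...,0]<35)&(hsv[...,1]>180)&(hsv[...,2]>150)
y2,x2=np.where(yel);kk=y2<200
print('keeper front',[ray(w,c,y2[kk&(x2==c)].max()+.5,.0455)[:2] for c in(295,318,340)],y2[kk].max())
g=im.astype(int).mean(2)
for y in(.0725,.0925,.1125):print('terminal',y,[(z,np.round(proj(w,[.5515,y,z]),1)) for z in(.039,)])
for y in(.125,):print('end',proj(w,[.5515,y,.032]))
c=round(proj(w,[.5515,.1,.039])[0])
print(c,[(r,int(g[r,c])) for r in range(160,236,2)])
print(c+12,[(r,int(g[r,c+12])) for r in range(160,236,2)])
for r in(190,):print([(q,int(g[r,q])) for q in range(270,372,2)])
E
```

```text
time_s: 18.9
eef_pos: [0.5497, 0.0918, 0.2505]
eef_rot: [[-0.011, -1.0, 0.001], [-1.0, 0.011, -0.002], [0.002, -0.001, -1.0]]
wrist_force: [-0.8, 0.0, -0.6]
grip_width: 0.0001
gripper_force: 0.0
red 290 339 22 116
0.074 y -0.03892970722883307 0.029329292904096943 width [(40, np.float64(0.0377)), (115, np.float64(0.037))]
0.0635 y -0.04155868419724984 0.029606302050632877 width [(40, np.float64(0.0393)), (115, np.float64(0.0386))]
keeper front [array([0.56988965, 0.07735034]), array([0.54819589, 0.07759048]), array([0.52744899, 0.07782015])] 168
terminal 0.0725 [(0.039, array([314.5, 162. ]))]
terminal 0.0925 [(0.039, array([314.8, 182.2]))]
terminal 0.1125 [(0.039, array([315. , 201.7]))]
end (np.float64(315.2285195571872), np.float64(211.21535951058263))
315 [(160, 188), (162, 188), (164, 185), (166, 186), (168, 188), (170, 92), (172, 98), (174, 104), (176, 107), (178, 254), (180, 158), (182, 242), (184, 123), (186, 187), (188, 121), (190, 58), (192, 66), (194, 59), (196, 93), (198, 115), (200, 135), (202, 101), (204, 84), (206, 154), (208, 63), (210, 40), (212, 46), (214, 40), (216
[... 418 characters left out ...]
, (214, 59), (216, 51), (218, 65), (220, 153), (222, 146), (224, 149), (226, 146), (228, 144), (230, 129), (232, 105), (234, 106)]
[(270, 173), (272, 104), (274, 39), (276, 49), (278, 41), (280, 47), (282, 43), (284, 48), (286, 44), (288, 41), (290, 45), (292, 47), (294, 43), (296, 42), (298, 51), (300, 60), (302, 63), (304, 57), (306, 57), (308, 60), (310, 56), (312, 58), (314, 58), (316, 63), (318, 62), (320, 61), (322, 58), (324, 62), (326, 61), (328, 64), (330, 63), (332, 49), (334, 55), (336, 56), (338, 50), (340, 51), (342, 58), (344, 54), (346, 69), (348, 73), (350, 73), (352, 70), (354, 78), (356, 74), (358, 42), (360, 255), (362, 248), (364, 154), (366, 166), (368, 161), (370, 156)]
```

```bash
python3 -c "
from rig import *
print(hand_in())"
```

```text
the job is handed in; nothing more can be done
None
```

I handed the job in at about 19 s: the power module is seated in the foam, and the plunger is held down by the keeper, which is at its front stop (front edge measured at 77.6 mm). The arm is clear of everything, but I made no final check of the bystander objects.

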